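Tip the spring housings into the polisher's hopper

TASK

Two small totes stand on the tiled shelf: pick up the one that holds the two round chrome spring housings by its handle bar, carry it level to the round feed hopper of the polisher and tip both housings into the hopper over the tote's open end. Then set the empty tote back down upright on the shelf where it stood and let go.

Things in the scene. Friction and masses are not known exactly. Their poses are not given: they have to be found in the camera images.
- tote_grip (a point): Centre of the handle bar of the tote to tip, 75 mm above its underside: a loose white trough 160 mm long (x, to its open end), 60 wide (y), walls 44 high, 0.16 kg, flat on the shelf, holding two round chrome housings. The bar crosses it along y: 12 mm thick, 18 high, 52 free between end posts, 30 mm clear above the housings. Rear wall 70 mm behind. Not its twin, which holds square black parts.
- tote_lip (a point): Middle of the same tote's pouring lip at its open end, which has no wall: 90 mm ahead of the bar's centre (tote x) and 48 mm below it, 27 mm above the underside. Axes as the tote's, z up. The floor is flat under the rear half and rises at 15 degrees to this lip, so the housings roll out only once this end is tipped down clearly more than 15 degrees; 35 to 45 degrees empties it.
- hopper: Polisher's feed hopper: fixed dark steel round funnel, open on top, closed below, 105 mm high; outside diameter 200 mm at the rim, 140 at the foot; wall 4, floor 6. Origin: centre of its underside on the shelf, z up. A grey drive unit 130 mm wide, about 100 high, stands 100 to 200 mm from its centre on its +x side. The square black scrap tray is not the hopper.
- housing1_center (a point): Centre of one chrome eject spring housing, a plain loose cylinder 32 mm in diameter and 46 mm long (along its y), about 50 g, lying across the tote near its rear wall; it rolls.
- housing2_center (a point): Centre of the other, identical housing, lying in the tote next to the first, on the open end's side.
There are look-alikes about, which are no part of the job. What is shaped like the part that bears housing2_center but blue or green is not meant.

How it is judged (in metres and radians):
On the way:
1. the tote is tipped (more than 11 degrees) at the hopper (its bar within 240 mm of the hopper's axis) (angle between tote_grip's own z axis and vertical above 0.2 rad and horizontal distance between tote_grip and hopper below 0.24 m and height (world z) of tote_grip above 0.12 m), for 0.1 s.
At the end, for the whole second after the job is handed in: Both housings lie inside the hopper (centres within 90 mm of its axis and below 100 mm), and the tote stands upright on the shelf (tilt below 6 degrees, bar 65 to 85 mm high) within 70 mm of where it stood (horizontal distance between each of housing1_center, housing2_center and hopper below 0.09 m and height (world z) of each of housing1_center, housing2_center below 0.1 m and angle between tote_grip's own z axis and vertical below 0.1 rad and height (world z) of tote_grip between 0.065 and 0.085 m and distance of tote_grip from where it was at the start of the episode below 0.07 m); the robot touches nothing.
It also fails if it takes over 54 s, if anything falls off the work surface, if the arm or the gripper's body presses on something with over 40 N, if the wrist force passes 120 N, or if a joint passes its speed limit or range.

ROBOT

A 7-joint arm with a two-finger parallel gripper is mounted at the origin on the work surface. World frame = base frame: x ahead of the robot, y to its left, z up, the work surface at z = 0. Lengths are in m, angles in degrees, forces in N, time in s.
With the tool pointing down it reaches from about 0.35 to 0.775 m from the base axis. Payload 3.1 kg.
Tool frame: the origin (TCP) lies on the centre line of the jaws, within the pads' length; the fingertips stand 17 mm ahead of it and the grasp point (between the pads) lies 2 mm behind it (robot.tip_reach is the distance from the TCP to the fingertips, in m); z points along the fingers, y is the direction in which the jaws open and shut (so a half turn about z gives the same grasp; the last joint's range is limited). The gripper opens to 85 mm and grips with 20 to 120 N. Pads are 22 mm wide; open, the fingers measure 114 mm over their backs; the gripper's body (76 mm by 85 mm) begins 54 mm behind the grasp point. The pads swing forward as they close: fully open they stand 13 mm farther back than shut.
Start: joints at [69.574, 17.813, 0.802, 86.603, -0.252, 75.585, -1.558], TCP at [0.17, -0.523, 0.248] pointing down, gripper open.
Joint ranges: [-154.91, 154.91], [-16.99, 109.72], [-72.82, 74.43], [7.12, 147.25], [-82.49, 262.49], [11.32, 116.49], [-174.64, 174.64]. Speed limits (degrees/s): [159.86, 159.86, 180, 180, 180, 180, 180].

INTERFACE

Orientations are given as [roll, pitch, yaw] about the fixed x, y, z axes, in that order (R = Rz(yaw) Ry(pitch) Rx(roll)).
In Python, from station import robot, fingers, vision, workorder, recognise gives the robot as it stands. Calls block until the motion is done:
- robot.move_to(position, orientation): joint-space move of the TCP to a pose.
- robot.line_to(position, orientation=None, velocity=0.15, f_stop=None): straight line of the TCP; orientation=None keeps the orientation; velocity is the mean speed in m/s. With f_stop (N) it stops when the force on the tool has changed by that much, and returns True; else False.
- robot.move_j(angles): joint-space move.
- fingers.gripper_to(opening, force=None): opening from 0.0 (shut) to 1.0 (fully open); force is the grip in N (None keeps the last); returns when the fingers have stopped.
- robot.pause(seconds).
- robot.inverse_kinematics(position, orientation): joint angles nearest the present ones, or None.
- vision.grab_frame(name): name is "scene" or "top" or "wrist"; returns the picture (384x512x3 uint8, red, green, blue); there is no depth.
- vision.calibration(name): a dict with "mtx" (3x3 intrinsics, pixels), "k1" (the pictures are not rectified: a ray, as slopes to the right and down, at radius r is drawn at 1 + k1 r^2 times it, then the intrinsics apply), "extrinsics" (4x4, takes a point from world to camera coordinates); the wrist camera has in their place "T_tool_cam" (4x4, takes a point from camera to tool coordinates, whose origin is the TCP and whose axes are the flange's). Camera axes: x right, y up, looking along -z (the intrinsics and any distortion apply to the point x, -y, -z); pixel columns grow to the right and rows downward; lengths in m; the calibration is good to about 2 mm. A picture is of the moment at which its call begins: read the wrist's pose just before it. calibration takes no time and is no camera call.
A pose or a line that the arm cannot do raises robot.PlanningError and nothing moves.
- workorder.close_job(): hands the job in, once; it reports no verdict.
Trained networks look in the newest picture that a camera, given by its name, has taken for a name from the list of things; names that differ only in an ending like _2 or _b are one class to them, and where a whole thing is asked for, a point or a joint stands for the part that bears it (a point fixed in the world has none). Each returns a list of dicts, best first, with "p" (0 to 1); they miss things now and then, are a little off and sometimes report something else, mostly with a low value. They report only what shows in the picture. A call takes as long as a camera call. They do not tell look-alikes from the thing itself.
- recognise(label, camera): "rect" ([centre column, centre row, width, height] in pixels, round what is visible of it).
Readings, each from a call of its own:
- robot.current_time_s(): time.
- robot.current_joint_positions(): joint angles.
- robot.current_dq(): joint speeds.
- robot.current_joint_torque(): joint torques, N m.
- robot.current_tool_pos(): TCP position.
- robot.current_eef_rot(): TCP orientation.
- robot.current_contact_force(): force on the tool from outside, world axes, zero at the start.
- robot.current_torque(): the same for the moment, N m.
- robot.current_finger_gap(): opening from 0.0 (shut) to 1.0 (fully open).
Only numpy, scipy, OpenCV 4.12 (cv2) and the standard library are available. Lean on these libraries where they do the work, as an engineer would, in place of code of your own. Each camera call takes 0.05 s, during which the arm holds its last target. There are 200 camera calls.

## Working session

There is one attempt and no reset: what is moved stays moved. The work goes in short steps, each a Python script; the robot and the scene stay as the last script left them, time stands still between calls to the robot, and variables do not carry over. Pictures are saved under pics/ and viewed, about 8 in all and at most 12, crops included, and the job is handed in when it is done.

```bash
mkdir -p pics; ls; cat > h.py <<'E'
import numpy as np, cv2
from station import robot, fingers, vision, workorder, recognise
def save(n,f):
    im=vision.grab_frame(n); cv2.imwrite('pics/'+f,im[:,:,::-1]); return im
def ray(cal,px):
    K=np.array(cal['mtx']);d=np.array([(px[0]-K[0,2])/K[0,0],(px[1]-K[1,2])/K[1,1]])
    u=d.copy()
    for _ in range(30): u=d/(1+cal['k1']*(u@u))
    return np.array([u[0],-u[1],-1.])
def onplane(n,px,z):
    c=vision.calibration(n);E=np.array(c['extrinsics']);R=E[:3,:3];o=-R.T@E[:3,3]
    d=R.T@ray(c,px);return o+d*(z-o[2])/d[2]
def proj(n,P):
    c=vision.calibration(n);E=np.array(c['extrinsics']);q=E[:3,:3]@np.array(P)+E[:3,3]
    u=np.array([q[0],-q[1]])/-q[2];u=u*(1+c['k1']*(u@u));K=np.array(c['mtx'])
    return np.array([K[0,0]*u[0]+K[0,2],K[1,1]*u[1]+K[1,2]])
E
python3 - <<'E'
from h import *
for n in('scene','top'):
    save(n,n+'1.png')
    for l in('tote_grip','hopper','housing1_center','tote_lip'):
        for r in recognise(l,n): print(n,l,np.round(r['rect'],1),round(r['p'],2), np.round(onplane(n,r['rect'][:2],0.03),3))
a,b=cv2.imread('pics/scene1.png'),cv2.imread('pics/top1.png')
cv2.imwrite('pics/both.png',np.vstack([a,b])[:, :])
print(robot.current_time_s(),robot.current_eef_rot(),robot.current_tool_pos())
E
```

```text
pics
scene tote_grip [268.9 285.6  67.9  68.9] 0.63 [0.655 0.192 0.03 ]
scene hopper [179.7 168.1 109.6  92.1] 0.57 [ 0.622 -0.266  0.03 ]
scene housing1_center [286.5 297.5  25.7  18.7] 0.64 [0.643 0.237 0.03 ]
scene housing1_center [269.5 285.8  68.2  75.6] 0.32 [0.654 0.194 0.03 ]
scene tote_lip [269.7 285.9  75.2  74.7] 0.76 [0.654 0.194 0.03 ]
top tote_grip [176.3 152.1  82.6  46.1] 0.58 [0.643 0.187 0.03 ]
top hopper [398.6 164.8 117.7 152.3] 0.77 [ 0.618 -0.272  0.03 ]
top housing1_center [151.2 153.2  18.6  21.5] 0.65 [0.641 0.24  0.03 ]
top housing1_center [177.8 151.4  82.5  45.4] 0.39 [0.644 0.184 0.03 ]
0.5 [-1.79995497e+02  2.62427307e-03  1.80407515e+01] [ 0.17030403 -0.52294476  0.24826444]
```

View pics/top1.png

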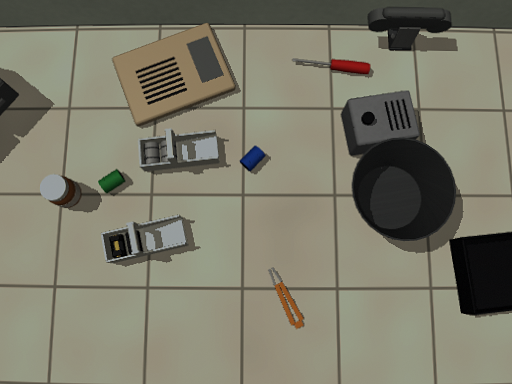

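View pics/scene1.png

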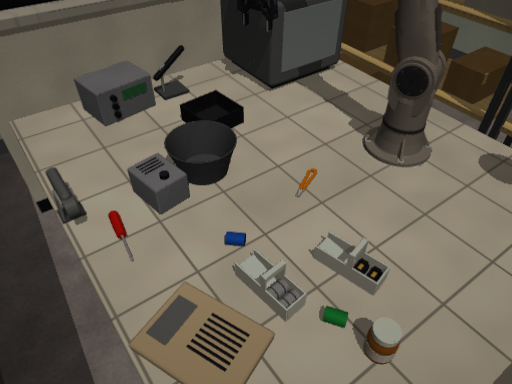

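Top: the target tote with chrome housings is at about (180,150), with its open end to the right (world −y). The hopper rim is centred near (404,189). The twin is at (145,240). Next I'll zoom in on the tote and fit the hopper rim.

```bash
python3 - <<'E'
from h import *
im=cv2.imread('pics/top1.png')
c=cv2.resize(im[120:180,125:230],None,fx=7,fy=7,interpolation=cv2.INTER_CUBIC)
for i in range(0,105,10):
    cv2.putText(c,str(125+i),(i*7,10),0,.4,(0,0,255),1); cv2.line(c,(i*7,12),(i*7,18),(0,0,255),1)
for i in range(0,60,10):
    cv2.putText(c,str(120+i),(0,i*7+4),0,.4,(0,0,255),1)
cv2.imwrite('pics/crop1.png',c)
for px in [(404,189)]: print(onplane('top',px,0.105))
# verify the hopper: project rim/foot
h=onplane('top',(404,189),.105)[:2]
for r,z in((.1,.105),(.07,0)):
    for a in np.linspace(0,2*np.pi,60):
        for n,o in(('top',None),):
            p=proj('top',[h[0]+r*np.cos(a),h[1]+r*np.sin(a),z]); cv2.circle(im,tuple(int(v*1) for v in p),0,(0,255,255),-1)
cv2.imwrite('pics/crop2.png',cv2.resize(im[80:260,320:500],None,fx=3,fy=3))
a=cv2.imread('pics/crop2.png'); 
cv2.imwrite('pics/crop.png',np.vstack([c[:,:540*0+735][:, :735], ]))
o=np.zeros((600,800,3),np.uint8); cc=cv2.resize(c,(560,320)); o[:420,:735]=c
e=cv2.resize(im[130:250,345:465],(300,300)); cv2.imwrite('pics/hop.png',e)
cv2.imwrite('pics/crop1.png',np.vstack([c[:, :735], np.hstack([cv2.resize(im[130:250,345:465],(180,180)),np.zeros((180,555,3),np.uint8)])]))
E
```

```text
[ 0.55227254 -0.2554614   0.105     ]
```

View pics/crop1.png

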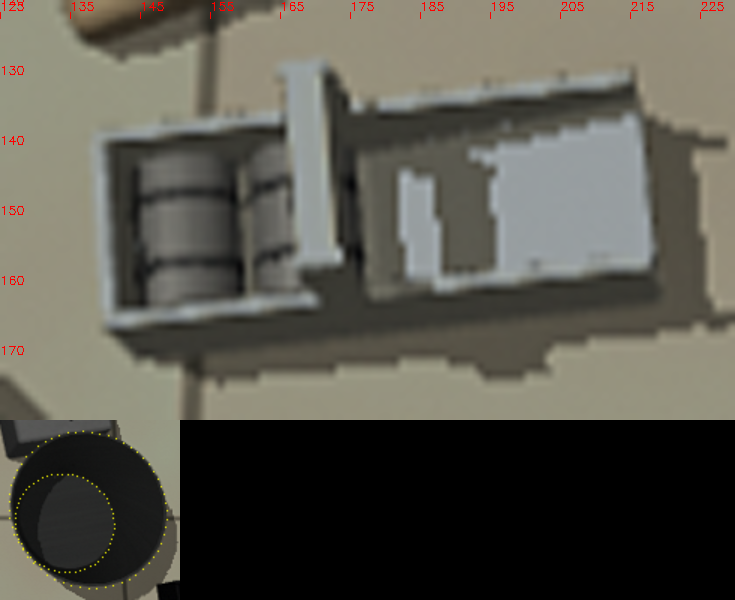

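```bash
python3 - <<'E'
from h import *
from scipy.optimize import least_squares
obs=[((-.07,.03,.044),(138.6,139.3)),((-.07,-.03,.044),(140.4,166.4)),((.09,.03,.044),(215.4,130.2)),((.09,-.03,.044),(218.2,158)),
((-.006,.03,.084),(165.5,129.2)),((.006,.03,.084),(171.4,128.8)),((-.006,-.03,.084),(168.4,157.8)),((.006,-.03,.084),(173.8,157.4))]
def P(v,q):
    c,s=np.cos(v[2]),np.sin(v[2]); return [v[0]+c*q[0]-s*q[1],v[1]+s*q[0]+c*q[1],q[2]]
f=lambda v:np.concatenate([proj('top',P(v,q))-np.array(p) for q,p in obs])
r=least_squares(f,[.64,.2,-1.5]);print(r.x[:2],np.degrees(r.x[2]),np.round(r.fun,1).reshape(-1,2).tolist())
im=cv2.imread('pics/scene1.png')
im=cv2.resize(im[220:330,210:330],None,fx=5,fy=5)
for q,_ in obs: cv2.circle(im,tuple(int(round(v)) for v in (proj('scene',P(r.x,q))-[210,220])*5),3,(0,0,255),-1)
cv2.imwrite('pics/sc.png',im)
# reach check
hop=np.array([.553,-.256])
b=np.degrees(r.x[2])
for yaw in (b+90,b-90,b-90+180*0):
  pass
for k in (b,b+180):
  # tool z down: roll 180; tool x along tote?; jaw y along tote x -> yaw
  for yaw in (k+90,):
    q=robot.inverse_kinematics([r.x[0],r.x[1],.074],[180,0,yaw]); print(yaw,None if q is None else np.round(q,1))
E
```

```text
[0.64596109 0.19153105] -83.18856769743446 [[-0.3, -0.6], [-0.2, 0.5], [0.2, -0.3], [0.3, 0.0], [0.0, -0.2], [0.2, -0.4], [-0.5, 0.6], [0.2, 0.3]]
6.811432302565535 [   5.9   46.7  -42.2   76.5   31.6   68.7 -121.9]
186.81143230256555 [  9.4  49.5 -50.   76.3  38.   71.3  54.4]
```

View pics/sc.png

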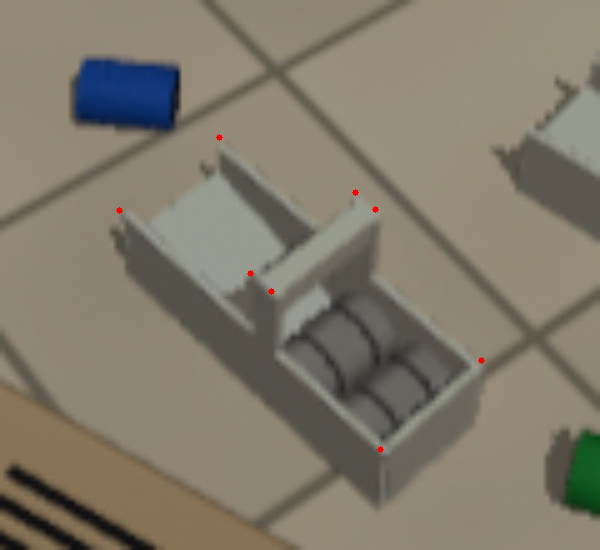

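The fit is good (residuals ≤0.6 px, and the scene view agrees). Tote bar is at (0.646, 0.192) with yaw −83.2°. Now I'll check IK for the pour poses in both wrist choices.

```bash
cat >> h.py <<'E'
from scipy.spatial.transform import Rotation as Rt
BAR=np.array([.646,.1915,.075]); PSI=-83.2; HOP=np.array([.553,-.256])
def tool(psi,t,s):  # tote yaw, tip angle, wrist choice +-1 -> tool rpy
    R=Rt.from_euler('ZY',[psi,t],degrees=True).as_matrix()
    return Rt.from_matrix(R@np.array([[0,s,0],[s,0,0],[0,0,-1.]])).as_euler('xyz',degrees=True), R
def pose(bar,psi,t,s):  # bar centre -> TCP pose (TCP 2 mm past the bar centre along tool z)
    o,R=tool(psi,t,s); return np.array(bar)+R@[0,0,-.002], o
def pour(t,psi,s,back=.06,lipz=.15):
    _,R=tool(psi,t,s); d=np.array([np.cos(np.radians(psi)),np.sin(np.radians(psi))])
    lip=np.append(HOP-back*d,lipz); return pose(lip-R@[.09,0,-.048],psi,t,s)
E
python3 - <<'E'
from h import *
print('drive',onplane('top',(380,123),.1))
for s in(1,-1):
  print('grasp',s,np.round(robot.inverse_kinematics(*pose(BAR,PSI,0,s)),0))
  for psi in(-110,-95,PSI,-70,-55):
    for t in(0,20,43):
      q=robot.inverse_kinematics(*pour(t,psi,s)); print(s,psi,t,None if q is None else np.round(q,0))
E
```

```text
drive [ 0.683679   -0.21788261  0.1       ]
grasp 1 [   6.   47.  -42.   77.   32.   69. -122.]
1 -110 0 [  21.   28.  -17.   80.    8.   73. -107.]
1 -110 20 [ 30.  27. -12.  81. -15.  74. -86.]
1 -110 43 [ 41.  32.  -8.  80. -38.  83. -66.]
1 -95 0 [ 24.  24. -21.  87.   9.  71. -93.]
1 -95 20 [ 32.  27. -14.  81. -14.  78. -73.]
1 -95 43 [ 40.  36.  -9.  73. -32.  93. -59.]
1 -83.2 0 [ 28.  21. -25.  91.   9.  69. -82.]
1 -83.2 20 [ 32.  27. -14.  81. -12.  82. -62.]
1 -83.2 43 [ 39.  39. -11.  68. -27. 100. -52.]
1 -70 0 [ 31.  18. -25.  96.   8.  68. -66.]
1 -70 20 [ 32.  26. -14.  82.  -9.  86. -49.]
1 -70 43 [ 38.  42. -12.  63. -21. 108. -44.]
1 -55 0 [ 35.  14. -26. 100.   7.  67. -47.]
1 -55 20 [ 33.  26. -16.  82.  -5.  89. -36.]
1 -55 43 [ 36.  45. -14.  58. -13. 115. -34.]
grasp -1 [  9.  50. -50.  76.  38.  71.  54.]
-1 -110 0 [ 33.  32. -38.  79.  20.  75.  65.]
-1 -110 20 [ 43.  30. -32.  80.  -5.  72.  86.]
-1 -110 43 [ 55.  35. -30.  79. -27.  79. 106.]
-1 -95 0 [ 35.  27. -38.  86.  17.  72.  80.]
-1 -95 20 [ 46.  30. -36.  80.  -2.  77.  99.]
-1 -95 43 [ 53.  39. -32.  72. -20.  89. 113.]
-1 -83.2 0 [ 39.  24. -40.  91.  16.  71.  93.]
-1 -83.2 20 [ 47.  30. -37.  81.  -1.  81. 109.]
-1 -83.2 43 [ 52.  43. -34.  67. -15.  97. 119.]
-1 -70 0 [ 56.  27. -62.  95.  25.  73.  99.]
-1 -70 20 [ 59.  39. -62.  80.  15.  87. 110.]
-1 -70 43 [ 58.  54. -62.  62.   7. 106. 113.]
-1 -55 0 [ 61.  23. -62. 100.  21.  70. 119.]
-1 -55 20 [ 60.  38. -62.  81.  17.  92. 124.]
-1 -55 43 [ 54.  56. -62.  57.  13. 115. 123.]
```

```bash
python3 - <<'E'
from h import *
p,o=pose(BAR,PSI,0,1)
fingers.gripper_to(1.0,60)
robot.move_to(p+[0,0,.12],o)
print(robot.current_time_s(),robot.current_tool_pos())
hit=robot.line_to(p,velocity=.08,f_stop=8)
print('hit',hit,robot.current_tool_pos(),robot.current_contact_force())
if not hit:
    fingers.gripper_to(0.0,60); print('gap mm',robot.current_finger_gap()*85,robot.current_contact_force())
    robot.line_to(p+[0,0,.02],velocity=.05); robot.pause(.2); print('lift20',robot.current_contact_force(),robot.current_finger_gap()*85)
    save('scene','scene2.png'); print(robot.current_time_s())
    cv2.imwrite('pics/s2.png',cv2.resize(cv2.imread('pics/scene2.png')[180:340,180:380],None,fx=3.5,fy=3.5))
E
```

```text
3.7333 [0.64648839 0.19013815 0.19291435]
hit False [0.64637526 0.19174969 0.07369435] [-0.39321423 -0.68359589  0.36344256]
gap mm 10.936916205095772 [0.88023248 0.31064654 1.31986407]
lift20 [ 0.61377298 -0.01333615 -1.88291054] 11.169343012819589
6.85
```

View pics/s2.png

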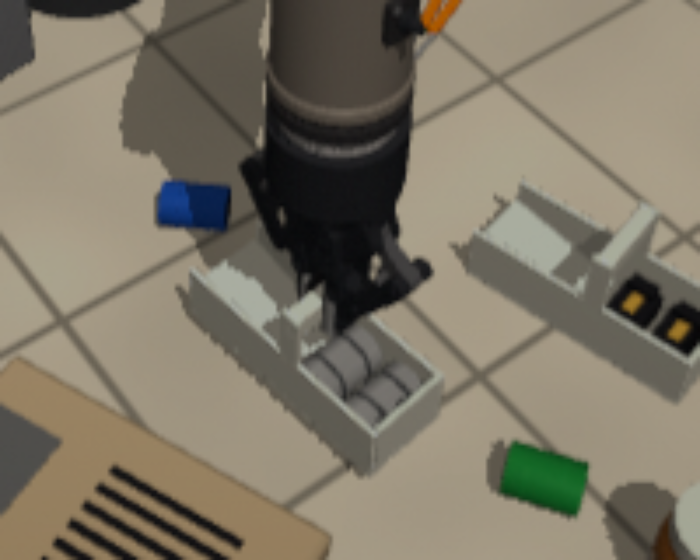

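The tote is held level with both housings inside (at about (360,370) in the crop). Next: carry and pour.

```bash
python3 - <<'E'
from h import *
p,o=pose(BAR,PSI,0,1)
robot.line_to([p[0],p[1],pour(0,PSI,1)[0][2]],o,velocity=.1)
robot.line_to(*pour(0,PSI,1),velocity=.12)
print(robot.current_time_s(),robot.current_contact_force())
for t in (5,10,13,16,19,22,25,28,31,34,37,40,43):
    robot.line_to(*pour(t,PSI,1),velocity=.03 if t<30 else .04)
print(robot.current_time_s(),robot.current_contact_force(),robot.current_finger_gap()*85)
robot.pause(.7)
a=save('scene','a.png'); b=save('top','b.png')
for n in('scene','top'):
    vision.grab_frame(n)
    for r in recognise('housing1_center',n): print(n,np.round(r['rect'],0),round(r['p'],2))
A=cv2.imread('pics/a.png')[60:300,100:360];B=cv2.imread('pics/b.png')[80:260,300:500]
cv2.imwrite('pics/p.png',np.hstack([cv2.resize(A,(400,370)),cv2.resize(B,(400,370))]))
print(robot.current_time_s(),robot.current_contact_force())
E
```

```text
10.8333 [ 0.16853643 -0.43258952 -2.28849058]
15.0833 [-0.48279843 -0.35353657  0.07185193] 11.162549218227172
16.0833 [ 0.52579721 -0.42306936 -1.75856444]
```

View pics/p.png

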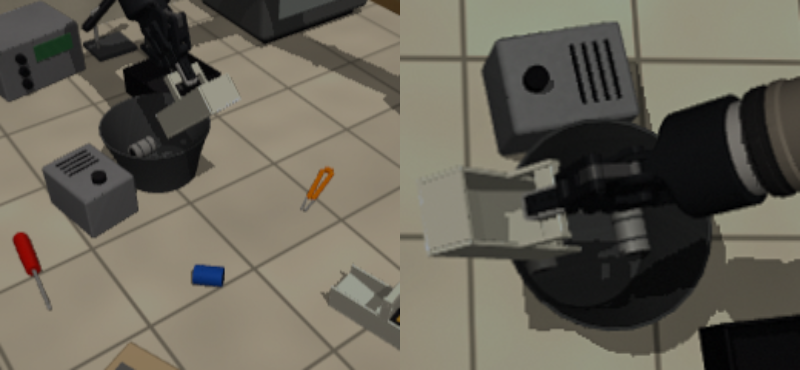

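At least one housing is seen in the hopper (crop right, (632,230)). I'll tilt a little further, then back off level and count.

```bash
python3 - <<'E'
from h import *
def F():
    v=[]
    for _ in range(10): v.append(robot.current_contact_force()); robot.pause(.03)
    return np.mean(v,0)
print(F())
try: robot.line_to(*pour(48,PSI,1),velocity=.05)
except robot.PlanningError as e: print(e)
robot.pause(.3)
for t in (40,30,20,10,0): robot.line_to(*pour(t,PSI,1),velocity=.06)
p0,o=pour(0,PSI,1)
p,_=pose(BAR,PSI,0,1)
robot.line_to([p[0],p[1],p0[2]],o,velocity=.15)
robot.pause(.2); print('level',F())
save('scene','a2.png'); save('top','b2.png')
for n in('scene','top'):
    for r in recognise('housing1_center',n): print(n,np.round(r['rect'],0),round(r['p'],2))
A=cv2.imread('pics/a2.png')[100:320,120:340];B=cv2.imread('pics/b2.png')[80:260,320:500]
cv2.imwrite('pics/p2.png',np.hstack([cv2.resize(A,(400,400)),cv2.resize(B,(400,400))]))
print(robot.current_time_s())
E
```

```text
[ 0.13461492 -0.07274419 -1.27090587]
level [-0.08146123  0.16486287 -1.13964153]
top [367. 199.  20.  27.] 0.58
22.2
```

View pics/p2.png

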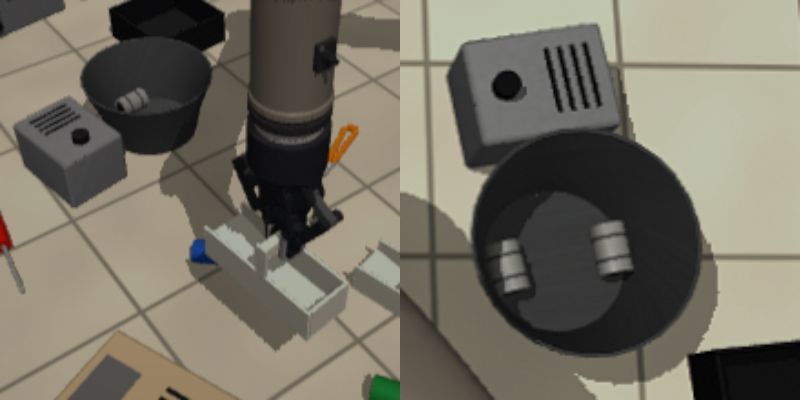

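Both housings are in the hopper and the tote is empty. Setting it down.

```bash
python3 - <<'E'
from h import *
p,o=pose(BAR,PSI,0,1)
robot.line_to(p+[0,0,.015],o,velocity=.12)
hit=robot.line_to(p+[0,0,-.003],velocity=.03,f_stop=4)
print('hit',hit,robot.current_tool_pos(),robot.current_contact_force())
fingers.gripper_to(1.0); robot.pause(.2)
q=robot.current_tool_pos(); robot.line_to(np.array(q)+[0,0,.15],velocity=.12)
robot.move_j([69.574,17.813,.802,86.603,-.252,75.585,-1.558])
robot.pause(.3)
save('scene','a3.png'); save('top','b3.png')
for c in ((369.5,200),(415.5,192)):
    w=onplane('top',c,.03); print(w,np.linalg.norm(w[:2]-HOP))
A=cv2.imread('pics/a3.png')[110:330,120:340];B=cv2.imread('pics/b3.png')[100:260,125:470]
b1=cv2.imread('pics/top1.png')[100:260,125:470]
cv2.imwrite('pics/p3.png',np.vstack([np.hstack([cv2.resize(A,(300,320)),cv2.resize(B,(500,320))]),np.hstack([np.zeros((230,300,3),np.uint8),cv2.resize(b1,(500,230))])]))
print(robot.current_time_s(),robot.current_contact_force())
E
```

```text
hit True [0.64607505 0.19136439 0.07318741] [-0.06553846  0.13115144  3.96728305]
[ 0.54384151 -0.20799169  0.03      ] 0.04887407653226888
[ 0.56065168 -0.30366529  0.03      ] 0.04827554345615927
29.475 [-0.05460424  0.2216156  -0.39076127]
```

View pics/p3.png

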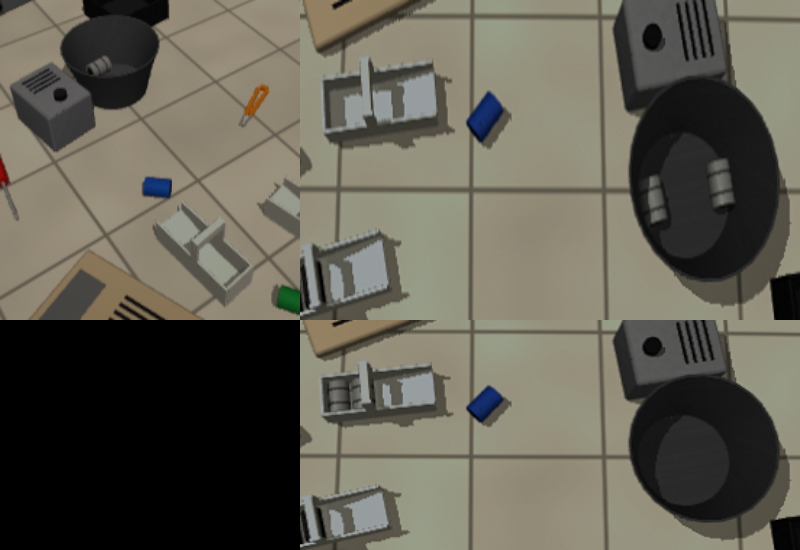

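The tote stands upright in its original spot and is empty. Both housings are in the hopper and the arm is clear.

```bash
python3 -c "
from h import *
workorder.close_job(); print(robot.current_time_s())"
```

```text
the job is handed in; nothing more can be done
the job is handed in; nothing more can be done
```

The job is done and handed in; the last clock reading before that was about 29.5 s of the 54 s allowed. I gripped the chrome-housing tote by its bar, carried it level to the hopper and tipped it in steps to 43°, then 48°. I then set it back where it stood, let go and moved the arm to its start pose.

- **Housings:** both show inside the hopper in the last top view, each about 49 mm from its axis (limit 90 mm). Their height comes from an assumed 30 mm plane, not a measurement.
- **Tote:** it looks empty and upright, at its original spot. The set-down contact came with the gripper at (0.646, 0.191, 0.073), within a millimetre of the grasp pose.
- **Robot:** it is clear of everything, with the fingers open.
- **Disagreements:** the recogniser reported only one of the two housings after the pour, and a single force reading right after it was ambiguous. The averaged force (about −1.1 N against −2.3 N loaded) and the pictures both say the tote is empty.

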